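Hook out the blue bowl tray

TASK

Take the orange-handled hook from its black mat, drop its steel prong into the pull ring of the blue tray (the one holding the wooden bowl) and use it to drag that tray straight out of its lane by about 8 cm. Then unhook, stand the hook upright back on its mat where you took it from, and let go. Leave the red and green trays where they are and keep the gripper off all the trays.

Things in the scene. Friction and masses are not known exactly. Their poses are not given: they have to be found in the camera images.
- hook_mid (a point): Hook tool, 160 g, standing on a fixed black mat (3 mm thick, 260 x 160 mm): centre of its orange block handle, 90 mm long (its x), 28 wide (its y; grip across it from above), 42 high (z up), so 21 mm above its underside. +x points to the prong. A steel rod rises from its front end and runs forward, underside 31 mm above this point, to the prong, 100 mm ahead of this point.
- hook_tip (a point): Lowest point of the hook's prong, an 8 mm round steel rod, vertical, its lower 45 mm free. It lies 100 mm ahead (along x) of the handle's centre and 17 mm below it: 4 mm above the plane the handle stands on. Axes as the handle's.
- tray_blue_ring (a point): Blue tray, wooden bowl in it, 180 x 105 x 45 mm, 0.4-0.8 kg, loose on the bench in one of 3 lanes (125 mm apart, 4 mm play a side, walls 60 mm high) of a fixed plywood bay. Point: centre of its steel pull ring, lying flat, open from above, clear hole 32 mm, 8 mm bar, 34 mm ahead of the tray's front, 26 mm above the bench. Pull along its -x, out of the lane. Lanes are shuffled.
- tray_red_ring (a point): The red plastic tray, a bystander of the same size and ring as the blue one, a dark steel lathe chuck in it: the centre of its pull ring. Axes as for the blue one.
- tray_green_ring (a point): The green plastic tray, a bystander of the same size and ring as the blue one, square wood blanks in it: the centre of its pull ring. Axes as for the blue one.
Mind the look-alikes: they are no part of the job. What is shaped like the part that bears hook_mid but purple or turquoise is not meant.

How it is judged:
By the outcome, as a careful person would: the job done as asked, in the order asked, and still so for the second after the job is handed in, with the robot touching nothing.
It also fails if it takes over 48 s, if anything falls off the work surface, if the arm or the gripper's body presses on something with over 40 N, if the wrist force passes 120 N, or if a joint passes its speed limit or range.

ROBOT

A 6-joint arm with a two-finger parallel gripper is mounted at the origin on the work surface. World frame = base frame: x ahead of the robot, y to its left, z up, the work surface at z = 0. Lengths are in m, angles in rad, forces in N, time in s.
With the tool pointing down it reaches from about 0.375 to 0.9 m from the base axis. Payload 3.1 kg.
Tool frame: the origin (TCP) lies between the finger pads; the fingertips stand 19 mm ahead of it and the grasp point (between the pads) is the TCP; y points along the fingers, z is the direction in which the jaws open and shut, and the axes are right-handed (so a half turn about y gives the same grasp; the last joint's range is limited). The gripper opens to 85 mm and grips with 20 to 120 N. Pads are 22 mm wide; open, the fingers measure 114 mm over their backs; the gripper's body (76 mm by 85 mm) begins 54 mm behind the grasp point. The pads swing forward as they close: fully open they stand 13 mm farther back than shut.
Start: joints at [1.062, 0.527, 1.433, -0, 1.181, -0.178], TCP at [0.203, 0.591, 0.25] pointing down, gripper open.
Joint ranges: [-3.08, 3.08], [-0.75, 2.2], [0.22, 2.44], [-1.43, 4.57], [0, 2.65], [-2.85, 2.85]. Speed limits (rad/s): [2.79, 2.79, 3.14, 3.14, 3.14, 3.14].

INTERFACE

Orientations are given as a rotation vector (axis times angle).
In Python, from plant import r gives the robot as it stands. The module is installed in compiled form; this text tells all that it offers.
- The arm moves only by the tool play_rows, never from a script. Its argument "rows" is a list of rows, each a list of 5 numbers: the finger opening in cm, from 0 to 8.54, then the shift along the tool's x, y, z in cm, then the turn about the tool's y in rad. In form: [[claw, x, y, z, yaw], ...]. A call has exactly 5 rows; each row shifts and turns the pose as measured when the row begins, along the tool's axes as they then stand; what a row does not reach is not made up. A row lasts 1/8 s, in which the tool goes at most 62.5 mm and 10.7 degrees, less where a joint would pass 70% of its speed; a pose out of reach is approached as far as the arm can. A call with a gripper value outside its range is refused whole. The fingers move at their own pace and stop on an object; "grip_force" is the grip in N (left out, the last holds). Time passes only in rows, so rows that do not move let the fingers close, or fill a call up. It gives the time, the measured TCP pose, the force and the opening at its end, in the units of the state.
- r.get_obs(): the state, without advancing time (a new reading comes with each control period).
- r.snapshot(name): name is "scene" or "top"; returns a dict with "frame" (384x512x3 uint8, red, green, blue), "vfov" (degrees; the focal length in pixels is half the picture's height over the tangent of half this angle, whatever the lens; pixels are square), "cx", "cy" (the principal point, pixels), "rvec" (rotation vector, rad) and "tvec" (3), from world to camera coordinates, as OpenCV has them. Camera axes: x right, y down, z forward; pixel columns grow to the right and rows downward; lengths in m; the calibration is good to about 2 mm. A picture is of the moment at which its call begins. There is no depth.
- r.job_done(): hands the job in, once; it reports no verdict.
The state is a dict: "time_s": time; "joint_positions": joint angles; "dq": joint speeds; "effort": joint torques, N m; "position": TCP position; "tool_rot": TCP orientation; "force": force on the tool from outside, world axes, zero at the start; "wrist_torque": the same for the moment, N m; "gripper_width": finger opening in m.
Only numpy, scipy, OpenCV 4.12 (cv2) and the standard library are available. Lean on these libraries where they do the work, as an engineer would, in place of code of your own. Each camera call takes 0.05 s, during which the arm holds its last target.

## Working session

There is one attempt and no reset: what is moved stays moved. The work goes in short steps, Python scripts to look and compute and a tool call to move; the robot and the scene stay as the last step left them, time stands still between calls to the robot, and variables do not carry over. Pictures are saved under pics/ and viewed, and the job is handed in when it is done.

Besides the shell and the picture viewer there is one more tool, called after "Request:" by a JSON object that holds its "api" and its "payload", one argument or row to a line. play_rows: Moves the arm, as the interface text tells. Its arguments: {"type":"object","properties":{"rows":{"type":"array"},"grip_force":{"type":"number"}},"required":["rows"]}

```bash
mkdir -p pics
python3 - <<'E'
from plant import r
import cv2
o=r.get_obs(); print({k:o[k] for k in('time_s','position','tool_rot','force','gripper_width')})
for n in('scene','top'):
    s=r.snapshot(n); cv2.imwrite(f'pics/{n}0.png',s['frame'][:,:,::-1]); print({k:v for k,v in s.items() if k!='frame'})
E
```

```text
{'time_s': 0.0, 'position': array([0.20265071, 0.59052783, 0.24931479]), 'tool_rot': array([-1.55722847,  0.26023506, -0.25909954]), 'force': array([-0.05007593, -0.1913499 , -0.01466748]), 'gripper_width': 0.08511628271988388}
{'vfov': 43.45742407913839, 'cx': 263.73710501521003, 'cy': 193.95983135843116, 'rvec': array([ 1.78578197,  1.60831269, -0.71212314]), 'tvec': array([ 0.08935284, -0.24808512,  1.91269516])}
{'vfov': 47.26339468074952, 'cx': 254.95339086562277, 'cy': 192.45272401179773, 'rvec': array([ 2.16032408, -2.13625063,  0.11995031]), 'tvec': array([-0.13169014,  0.45223296,  1.25242318])}
```

View pics/scene0.png

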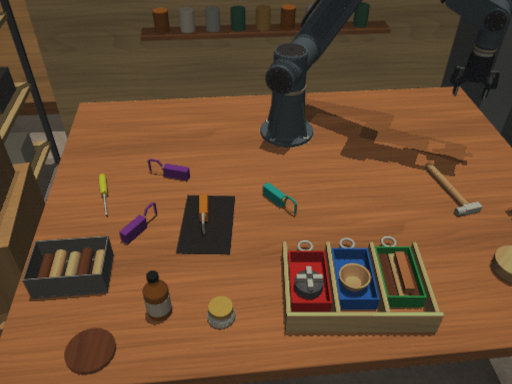

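View pics/top0.png

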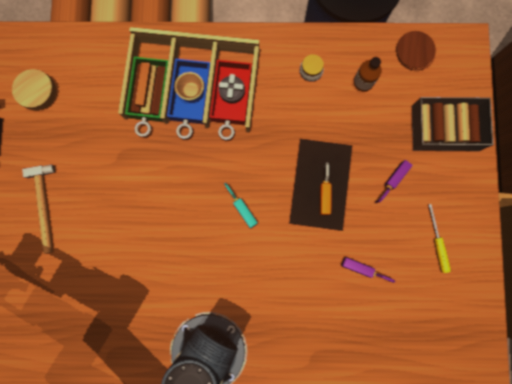

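The scene view shows the orange hook on its mat at (203,208) and the blue tray's ring at (346,243). In the top view they are at (326,197) and (184,131). I'll measure both.

```bash
cat > h.py <<'E'
from plant import r
import cv2, numpy as np
def cam(n):
    s=r.snapshot(n); f=s['frame'].shape[0]/2/np.tan(np.radians(s['vfov'])/2)
    K=np.array([[f,0,s['cx']],[0,f,s['cy']],[0,0,1]]); R=cv2.Rodrigues(s['rvec'])[0]
    return dict(im=s['frame'][:,:,::-1].copy(),K=K,R=R,t=np.array(s['tvec']),rv=s['rvec'])
def ray(c,p):
    d=c['R'].T@np.linalg.inv(c['K'])@np.array([p[0],p[1],1.]); return -c['R'].T@c['t'],d/np.linalg.norm(d)
def onz(c,p,z):
    o,d=ray(c,p); return o+d*(z-o[2])/d[2]
def tri(c1,p1,c2,p2):
    o1,d1=ray(c1,p1);o2,d2=ray(c2,p2)
    k=np.linalg.lstsq(np.c_[d1,-d2],o2-o1,rcond=None)[0]
    a,b=o1+k[0]*d1,o2+k[1]*d2
    return (a+b)/2,np.linalg.norm(a-b)
def proj(c,P): return cv2.projectPoints(np.atleast_2d(np.array(P,float)),c['rv'],c['t'],c['K'],None)[0][:,0]
def crop(c,x,y,w,h,k,name):
    cv2.imwrite(name,cv2.resize(c['im'][y:y+h,x:x+w],None,fx=k,fy=k,interpolation=cv2.INTER_CUBIC))
E
python3 - <<'E'
from h import *
s=cam('scene');t=cam('top')
crop(s,170,180,80,80,7,'pics/sh.png');crop(t,285,135,80,100,6,'pics/th.png')
crop(s,280,225,140,50,5,'pics/sr.png');crop(t,110,105,140,50,5,'pics/tr.png')
for n,c in(('s',s),('t',t)):
    hsv=cv2.cvtColor(c['im'],cv2.COLOR_BGR2HSV)
    print('cam',-c['R'].T@c['t'])
    np.save(f'{n}.npy',c['im'])
E
```

```text
cam [ 1.57981096 -0.28313569  1.07329606]
cam [ 0.29136198 -0.14757851  1.29759375]
```

Run:
```python
import cv2,numpy as np
a=cv2.imread('pics/sh.png');b=cv2.imread('pics/th.png');o=np.zeros((600,1-1+560+0,3),np.uint8)
b=cv2.resize(b,(480,600));
m=np.zeros((600,800,3),np.uint8);m[:400,:400]=cv2.resize(a,(400,400));m[:500,400:800]=cv2.resize(b,(400,500));cv2.imwrite('pics/hh.png',m)
cv2.imwrite('pics/rr.png',np.vstack([cv2.imread('pics/sr.png'),cv2.imread('pics/tr.png')]))
```

```text
(no output)
```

View pics/hh.png

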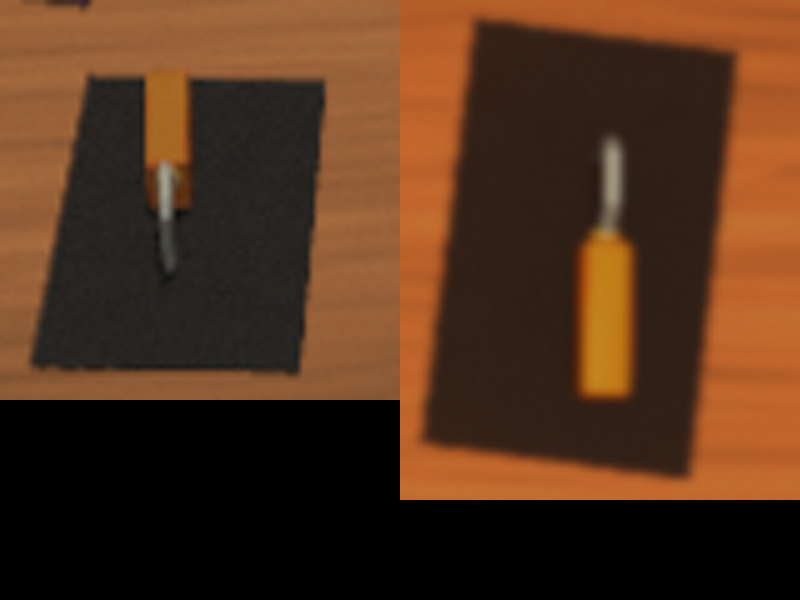

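View pics/rr.png

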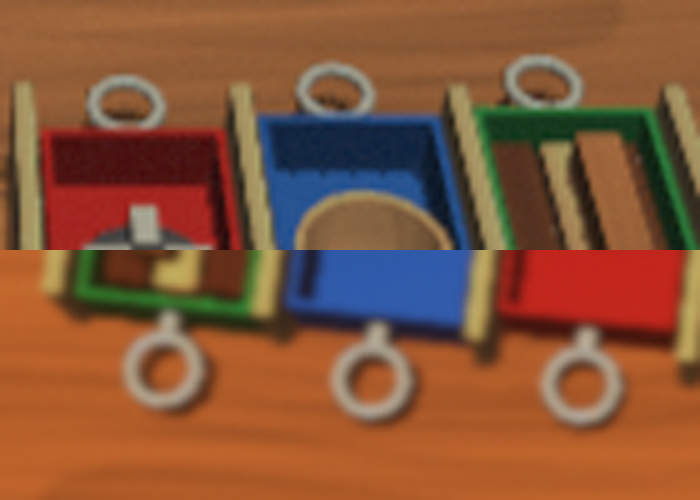

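```bash
cat > meas.py <<'E'
from h import *
def ringholes(c,box,k=4):
    x,y,w,h=box; im=cv2.resize(c['im'][y:y+h,x:x+w],None,fx=k,fy=k,interpolation=cv2.INTER_CUBIC)
    hsv=cv2.cvtColor(im,cv2.COLOR_BGR2HSV); m=((hsv[...,1]<105)&(hsv[...,2]>75)).astype(np.uint8)
    cs,hi=cv2.findContours(m,cv2.RETR_CCOMP,cv2.CHAIN_APPROX_NONE); out=[]
    for q,hh in zip(cs,hi[0]):
        if hh[3]>=0 and cv2.contourArea(q)>20*k:
            e=cv2.fitEllipse(cv2.convexHull(q)); out.append(((np.array(e[0])+.5)/k-.5+[x,y],np.array(e[1])/k))
    return sorted(out,key=lambda a:a[0][0])
def hmask(c,box,k=6):
    x,y,w,h=box; im=cv2.resize(c['im'][y:y+h,x:x+w],None,fx=k,fy=k,interpolation=cv2.INTER_CUBIC)
    hsv=cv2.cvtColor(im,cv2.COLOR_BGR2HSV)
    m=((hsv[...,0]>9)&(hsv[...,0]<26)&(hsv[...,1]>150)&(hsv[...,2]>115)).astype(np.uint8)
    n,l,st,ce=cv2.connectedComponentsWithStats(m)
    i=1+np.argmax(st[1:,4]); q=max(cv2.findContours((l==i).astype(np.uint8),0,1)[0],key=cv2.contourArea)
    b=cv2.boxPoints(cv2.minAreaRect(q))
    return (b+.5)/k-.5+[x,y], (ce[i]+.5)/k-.5+[x,y]
E
python3 - <<'E'
from meas import *
np.set_printoptions(precision=4,suppress=True)
s=cam('scene');t=cam('top')
S=ringholes(s,(285,225,125,28));T=ringholes(t,(120,108,130,42))
print(S);print(T)
for a,b in zip(S,T[::-1]): print('ring tri',tri(s,a[0],t,b[0]),'z26',onz(t,b[0],.026),onz(s,a[0],.026))
bt,ct=hmask(t,(312,155,28,66)); bs,cs=hmask(s,(192,188,24,36))
print(bt,ct);print(bs,cs)
for z in(.066,.045):print([onz(t,p,z) for p in bt])
print('scene .066',[onz(s,p,.066) for p in bs])
E
```

```text
[(array([346.6892, 243.1499]), array([ 6.861 , 10.4886])), (array([388.3518, 241.4899]), array([ 6.3076, 10.8454]))]
[(array([142.2844, 128.3461]), array([ 9.9529, 10.3602])), (array([184.0804, 130.7266]), array([ 9.6816, 10.2762])), (array([225.9755, 131.7093]), array([ 9.8128, 10.3832]))]
ring tri (array([0.6465, 0.0192, 0.0419]), np.float64(0.12003588853897061)) z26 [ 0.6354 -0.0381  0.026 ] [0.6377 0.0858 0.026 ]
ring tri (array([0.6519, 0.1436, 0.0371]), np.float64(0.11860955675947475)) z26 [0.6374 0.0871 0.026 ] [0.6432 0.2114 0.026 ]
[[320.4167 213.9167]
 [320.4167 180.25  ]
 [331.0833 180.25  ]
 [331.0833 213.9167]] [325.6728 197.8044]
[[191.5833 187.5833]
 [215.4167 187.5833]
 [215.4167 214.9167]
 [191.5833 214.9167]] [203.2771 196.9939]
[array([ 0.39  , -0.3117,  0.066 ]), array([ 0.4856, -0.3123,  0.066 ]), array([ 0.4859, -0.3425,  0.066 ]), array([ 0.3903, -0.3415,  0.066 ])]
[array([ 0.3917, -0.3145,  0.045 ]), array([ 0.4889, -0.3151,  0.045 ]), array([ 0.4892, -0.3458,  0.045 ]), array([ 0.392 , -0.3448,  0.045 ])]
scene .066 [array([ 0.3876, -0.3673,  0.066 ]), array([ 0.3947, -0.2913,  0.066 ]), array([ 0.5217, -0.2959,  0.066 ]), array([ 0.5149, -0.3672,  0.066 ])]
```

Run:
```python
from meas import *
np.set_printoptions(precision=4,suppress=True)
s=cam('scene');t=cam('top')
print('blue ring',tri(s,(346.689,243.15),t,(184.08,130.727)))
print('green ring',tri(s,(388.352,241.49),t,(142.284,128.346)))
for c,(x,y,w,h),n in((s,(190,186,26,50),'a'),(t,(310,155,32,66),'b')):
    crop(c,x,y,w,h,11 if n=='a' else 9,f'pics/h{n}.png')
a=cv2.imread('pics/ha.png');b=cv2.imread('pics/hb.png');m=np.zeros((600,600,3),np.uint8);m[:a.shape[0],:a.shape[1]]=a;m[:b.shape[0],300:300+b.shape[1]]=b;cv2.imwrite('pics/hab.png',m)
```

```text
blue ring (array([0.6373, 0.0865, 0.0256]), np.float64(0.001234663473764831))
green ring (array([0.6434, 0.2119, 0.0263]), np.float64(0.0011821001727166504))
```

View pics/hab.png

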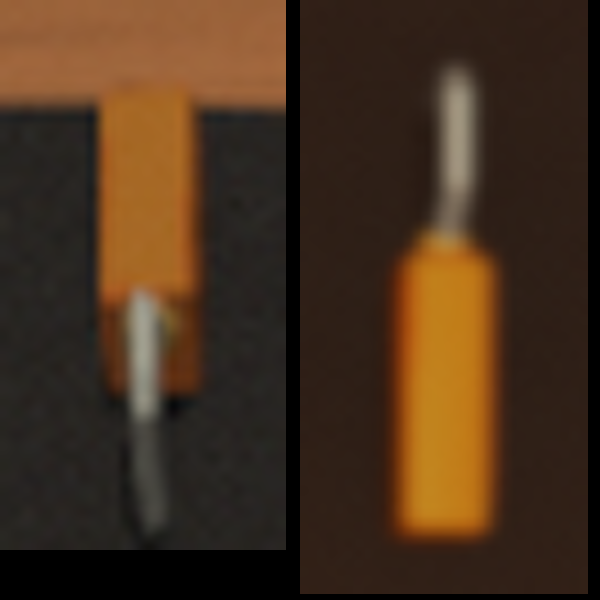

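Run:
```python
from meas import *
np.set_printoptions(precision=4,suppress=True)
s=cam('scene');t=cam('top')
f=lambda p,k,o:(np.array(p)+.5)/k-.5+o
A=[f(p,11,[190,186]) for p in((100,90),(192,90),(197,293),(102,293))]
B=[f(p,9,[310,155]) for p in((193,533),(110,533),(112,243),(194,243))]  
print('scene',np.array([onz(s,p,.045) for p in A]),np.mean([onz(s,p,.045) for p in A],0))
print('top',np.array([onz(t,p,.045) for p in B]),np.mean([onz(t,p,.045) for p in B],0))
print('tri ctr',tri(s,np.mean(A,0),t,np.mean(B,0)))
# prong tip in scene, low point
print('tip scene z.007',onz(s,f((150,530),11,[190,186]),.007),'rod end top view z.08',onz(t,f((157,70),9,[310,155]),.063),'rod start',onz(t,f((146,235),9,[310,155]),.05))
# reprojection check
h=np.array([.440,-.331,.024])
for P in ([.1,0,-.017],[.1,0,.039],[-.045,.014,.021],[.045,-.014,.021]):
    print(P,'s',(proj(s,h+P)[0]-[190,186]+.5)*11-.5,'t',(proj(t,h+P)[0]-[310,155]+.5)*9-.5)
```

```text
scene [[ 0.3955 -0.3464  0.045 ]
 [ 0.3981 -0.3196  0.045 ]
 [ 0.4851 -0.3202  0.045 ]
 [ 0.4825 -0.3467  0.045 ]] [ 0.4403 -0.3332  0.045 ]
top [[ 0.3924 -0.3446  0.045 ]
 [ 0.3921 -0.3184  0.045 ]
 [ 0.4851 -0.3197  0.045 ]
 [ 0.4854 -0.3458  0.045 ]] [ 0.4387 -0.3321  0.045 ]
tri ctr (array([ 0.4388, -0.3329,  0.0427]), np.float64(0.000878598804814976))
tip scene z.007 [ 0.5394 -0.3368  0.007 ] rod end top view z.08 [ 0.538  -0.3318  0.063 ] rod start [ 0.487  -0.3298  0.05  ]
[0.1, 0, -0.017] s [171.1336 530.083 ] t [129.4332  96.9262]
[0.1, 0, 0.039] s [157.718  386.1223] t [154.3141  63.6945]
[-0.045, 0.014, 0.021] s [200.54    82.6151] t [105.632  523.7964]
[0.045, -0.014, 0.021] s [108.2766 298.6541] t [191.3699 244.1126]
```

Run:
```python
from meas import *
t=cam('top');s=cam('scene'); crop(t,115,20,150,125,5,'pics/bay.png'); crop(s,275,225,170,110,4,'pics/bays.png')
```

```text
(no output)
```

View pics/bay.png

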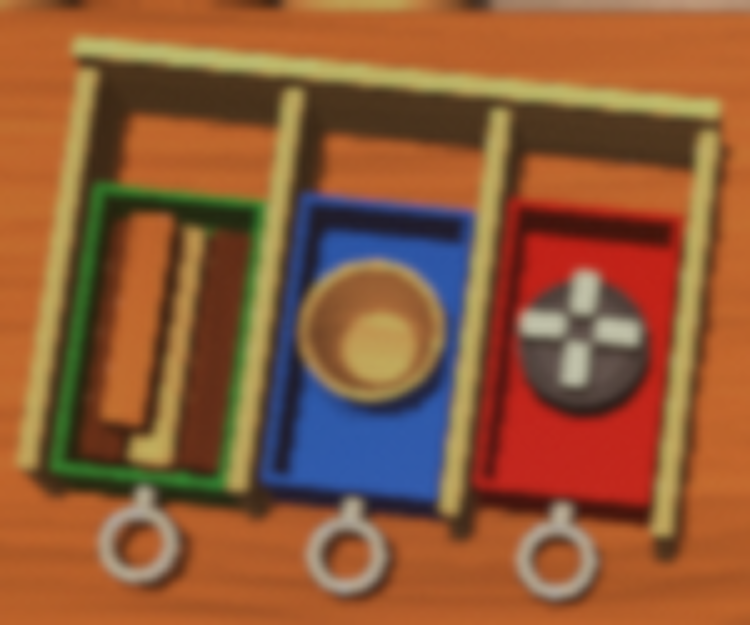

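View pics/bays.png

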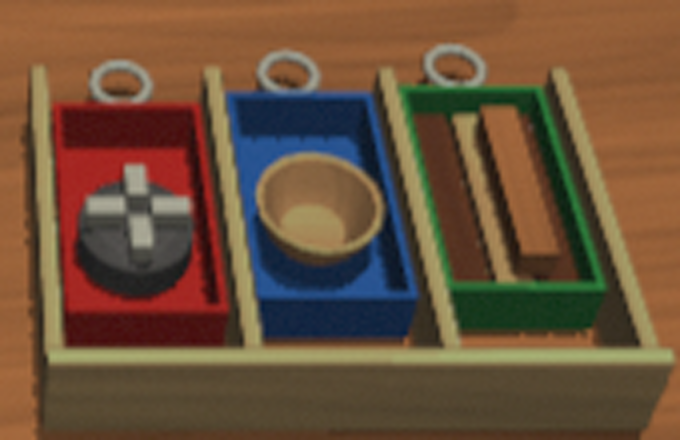

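Run:
```python
from meas import *
np.set_printoptions(precision=4,suppress=True)
t=cam('top'); s=cam('scene')
f=lambda p:(np.array(p)+.5)/5-.5+[115,20]
g=lambda p:(np.array(p)+.5)/4-.5+[275,225]
for a,b in(((238,490),(293,90)),((451,515),(500,110)),((30,467),(89,70)),((662,535),(708,132)),((720,110),(75,47))):
    P,Q=onz(t,f(a),.06),onz(t,f(b),.06);d=Q-P;print('t',P,Q,np.arctan2(d[1],d[0]))
for a,b in(((212,70),(254,345)),((387,70),(453,345)),((50,356),(672,356))):
    P,Q=onz(s,g(a),.06),onz(s,g(b),.06);d=Q-P;print('s',P,Q,np.arctan2(d[1],d[0]))
```

```text
t [0.6669 0.1461 0.06  ] [0.9134 0.1227 0.06  ] -0.09441760599778293
t [0.6528 0.0212 0.06  ] [ 0.9013 -0.0014  0.06  ] -0.0907662093838767
t [0.6798 0.2687 0.06  ] [0.9254 0.2458 0.06  ] -0.0931319653087173
t [ 0.6419 -0.1017  0.06  ] [ 0.8882 -0.1255  0.06  ] -0.09625051073319874
t [ 0.902  -0.1325  0.06  ] [0.94   0.2549 0.06  ] 1.4730034879892788
s [0.659  0.0201 0.06  ] [ 0.8924 -0.0031  0.06  ] -0.0988615235558261
s [0.6713 0.1457 0.06  ] [0.905  0.1215 0.06  ] -0.10301732813591877
s [ 0.8876 -0.1316  0.06  ] [0.9268 0.256  0.06  ] 1.4700086360150715
```

```bash
cat > plan.py <<'E'
from h import *
np.set_printoptions(precision=4,suppress=True)
def plan(x,y,z,yaw,nt,nm=None,pos=None,show=True):
    """simple: rows needed; turn first split over rows, with simultaneous straight translation"""
    o=r.get_obs(); R=cv2.Rodrigues(o['tool_rot'])[0]; p=o['position'] if pos is None else pos
    w=np.arctan2(-R[0,2],R[1,2])  # yaw s.t. z axis = rot(yaw)*[0,1]
    d=(yaw-w+np.pi/2)%np.pi-np.pi/2
    print('t',round(o['time_s'],2),'pos',p,'yaw',round(w,4),'turn(tool y)',round(-d,4),'down',R[:,1],'F',o['force'],'w',round(o['gripper_width'],4))
    D=np.array([x,y,z])-p; rows=[]
    for i in range(nt):
        Ri=cv2.Rodrigues(np.array([0,0,d*i/nt]))[0]@R
        rows.append(np.r_[(Ri.T@(D/nt))*100,-d/nt])
    print('dist',np.linalg.norm(D)); print(np.array(rows).round(3))
E
python3 - <<'E'
from plan import *
plan(.48,.15,.25,-.01,10)
E
```

```text
t 0.7 pos [0.203  0.5911 0.2504] yaw -0.3308 turn(tool y) -0.3208 down [ 0.  0. -1.] F [-0.0219  0.4897 -0.6931] w 0.0855
dist 0.5208987688679331
[[ 4.053  0.004 -3.272 -0.032]
 [ 3.946  0.003 -3.401 -0.032]
 [ 3.835  0.003 -3.525 -0.032]
 [ 3.72   0.003 -3.647 -0.032]
 [ 3.601  0.003 -3.764 -0.032]
 [ 3.478  0.003 -3.877 -0.032]
 [ 3.352  0.003 -3.987 -0.032]
 [ 3.223  0.003 -4.093 -0.032]
 [ 3.09   0.003 -4.194 -0.032]
 [ 2.954  0.003 -4.291 -0.032]]
```

Request:
{"api": "play_rows", "payload": {
  "rows": [
    [8.5, 4.0, 0, -3.3, -0.032],
    [8.5, 3.9, 0, -3.4, -0.032],
    [8.5, 3.8, 0, -3.5, -0.032],
    [8.5, 3.7, 0, -3.6, -0.032],
    [8.5, 3.6, 0, -3.8, -0.032]
  ],
  "grip_force": 70
}}

```text
time_s: 1.32
position: [0.3436, 0.3698, 0.2507]
tool_rot: [-1.562, 0.121, -0.126]
force: [0.7, -0.1, 0.7]
gripper_width: 0.0848
```

Request:
{"api": "play_rows", "payload": {
  "rows": [
    [8.5, 3.5, 0, -3.9, -0.032],
    [8.5, 3.4, 0, -4.0, -0.032],
    [8.5, 3.2, 0, -4.1, -0.032],
    [8.5, 3.1, 0, -4.2, -0.032],
    [8.5, 3.0, 0, -4.3, -0.032]
  ]
}}

```text
time_s: 1.95
position: [0.4914, 0.1434, 0.2521]
tool_rot: [-1.564, -0.014, -0.001]
force: [0.4, 0.3, 0.1]
gripper_width: 0.0851
```

Run:
```python
from plan import *
plan(.439,-.333,.15,-.01,10)
```

```text
t 1.95 pos [0.4914 0.1434 0.2521] yaw 0.0082 turn(tool y) 0.0182 down [ 0.0091  0.0064 -0.9999] F [0.3687 0.3283 0.1214] w 0.0851
dist 0.4899946918417972
[[-0.572  0.986 -4.766  0.002]
 [-0.563  0.986 -4.767  0.002]
 [-0.554  0.986 -4.768  0.002]
 [-0.546  0.986 -4.769  0.002]
 [-0.537  0.986 -4.77   0.002]
 [-0.528  0.986 -4.771  0.002]
 [-0.52   0.986 -4.771  0.002]
 [-0.511  0.986 -4.772  0.002]
 [-0.502  0.986 -4.773  0.002]
 [-0.494  0.986 -4.774  0.002]]
```

Request:
{"api": "play_rows", "payload": {
  "rows": [
    [8.5, -0.6, 1.0, -4.8, 0.002],
    [8.5, -0.6, 1.0, -4.8, 0.002],
    [8.5, -0.6, 1.0, -4.8, 0.002],
    [8.5, -0.5, 1.0, -4.8, 0.002],
    [8.5, -0.5, 1.0, -4.8, 0.002]
  ]
}}

```text
time_s: 2.58
position: [0.4697, -0.1054, 0.2014]
tool_rot: [-1.566, -0.014, -0.018]
force: [0.5, -0.1, -0.1]
gripper_width: 0.085
```

Request:
{"api": "play_rows", "payload": {
  "rows": [
    [8.5, -0.5, 1.0, -4.8, 0.002],
    [8.5, -0.5, 1.0, -4.8, 0.002],
    [8.5, -0.5, 1.0, -4.8, 0.002],
    [8.5, -0.5, 1.0, -4.7, 0.002],
    [8.5, 0, 0, 0, 0]
  ]
}}

```text
time_s: 3.2
position: [0.4493, -0.3076, 0.1595]
tool_rot: [-1.57, -0.007, -0.032]
force: [-0.4, 0.5, -0.4]
gripper_width: 0.085
```

Run:
```python
from plan import *
plan(.439,-.333,.028,-.01,5)
t=cam('top');crop(t,260,100,140,140,4,'pics/ov.png')
```

```text
t 3.2 pos [ 0.4493 -0.3076  0.1595] yaw -0.016 turn(tool y) -0.006 down [ 0.0252  0.0004 -0.9997] F [-0.3501  0.5153 -0.4321] w 0.085
dist 0.13431092559920102
[[-0.264  2.623 -0.514 -0.001]
 [-0.264  2.623 -0.514 -0.001]
 [-0.265  2.623 -0.513 -0.001]
 [-0.266  2.623 -0.513 -0.001]
 [-0.266  2.623 -0.513 -0.001]]
```

View pics/ov.png

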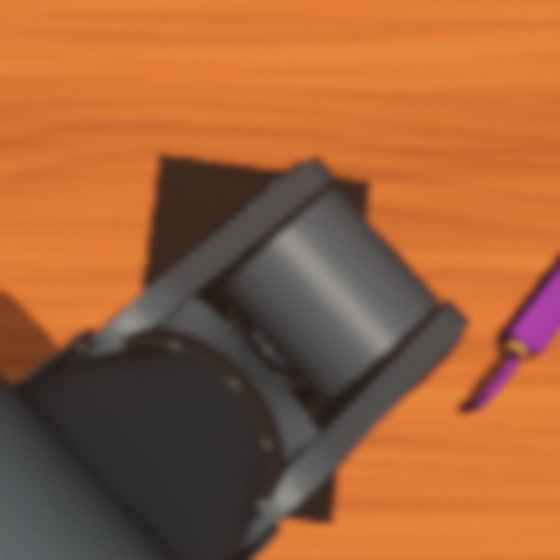

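Request:
{"api": "play_rows", "payload": {
  "rows": [
    [8.5, -0.5, 2.0, -1.3, 0],
    [8.5, -0.5, 2.0, -1.3, 0],
    [8.5, 0, 2.0, 0, 0],
    [8.5, 0, 0, 0, 0],
    [8.5, 0, 0, 0, 0]
  ]
}}

```text
time_s: 3.88
position: [0.4414, -0.3253, 0.1005]
tool_rot: [-1.567, -0.013, -0.026]
force: [-0.2, -0.5, -0.2]
gripper_width: 0.085
```

Run:
```python
from plan import *
plan(.439,-.333,.028,-.01,5)
s=cam('scene');crop(s,150,150,110,110,5,'pics/ov2.png')
```

```text
t 3.88 pos [ 0.4414 -0.3253  0.1005] yaw -0.0083 turn(tool y) 0.0017 down [ 0.0247  0.0038 -0.9997] F [-0.2236 -0.4842 -0.2002] w 0.085
dist 0.07297098130857926
[[-0.082  1.448 -0.159  0.   ]
 [-0.082  1.448 -0.159  0.   ]
 [-0.081  1.448 -0.159  0.   ]
 [-0.081  1.448 -0.159  0.   ]
 [-0.081  1.448 -0.159  0.   ]]
```

View pics/ov2.png

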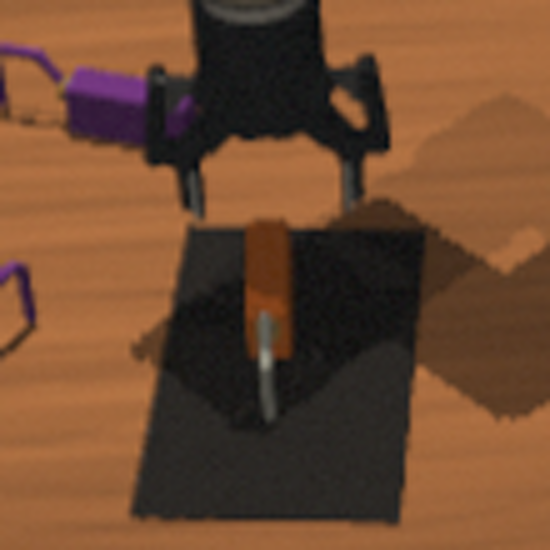

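The view shows the open fingers straddling the orange handle. I'll descend.

Request:
{"api": "play_rows", "payload": {
  "rows": [
    [8.5, -0.1, 1.5, -0.4, 0.002],
    [8.5, -0.1, 1.5, -0.3, 0],
    [8.5, -0.1, 1.5, -0.2, 0],
    [8.5, -0.1, 1.5, 0, 0],
    [8.5, 0, 1.0, 0, 0]
  ]
}}

```text
time_s: 4.55
position: [0.4396, -0.335, 0.0272]
tool_rot: [-1.569, -0.013, -0.029]
force: [1.1, -0.1, 0.5]
gripper_width: 0.0852
```

Run:
```python
from plan import *
plan(.439,-.333,.028,-.01,1)
```

```text
t 4.55 pos [ 0.4396 -0.335   0.0272] yaw -0.0101 turn(tool y) -0.0001 down [ 0.0266  0.0019 -0.9996] F [ 1.082  -0.1352  0.5177] w 0.0852
dist 0.0022842628773753746
[[-0.058 -0.085  0.204 -0.   ]]
```

Request:
{"api": "play_rows", "payload": {
  "rows": [
    [8.5, -0.05, 0, 0.2, 0],
    [8.5, 0, -0.05, 0, 0],
    [2.0, 0, 0, 0, 0],
    [2.0, 0, 0, 0, 0],
    [2.0, 0, 0, 0, 0]
  ]
}}

```text
time_s: 5.18
position: [0.4393, -0.3329, 0.0277]
tool_rot: [-1.569, -0.013, -0.029]
force: [-0.5, -0.9, 0.7]
gripper_width: 0.0318
```

Request:
{"api": "play_rows", "payload": {
  "rows": [
    [2.0, 0, 0, 0, 0],
    [2.0, 0, 0, 0, 0],
    [2.0, 0, 0, 0, 0],
    [2.0, 0, 0, 0, 0],
    [2.0, 0, 0, 0, 0]
  ]
}}

```text
time_s: 5.8
position: [0.4393, -0.333, 0.0279]
tool_rot: [-1.569, -0.014, -0.029]
force: [0.3, 1.1, -0.4]
gripper_width: 0.027
```

Run:
```python
from plan import *
plan(.439,-.333,.028,-.01,1)
s=cam('scene');crop(s,150,150,110,110,5,'pics/gr.png')
```

```text
t 5.8 pos [ 0.4393 -0.333   0.0279] yaw -0.0098 turn(tool y) 0.0002 down [ 0.0271  0.0013 -0.9996] F [ 0.268   1.1393 -0.4198] w 0.027
dist 0.0003376565093764177
[[-0.033 -0.008 -0.003  0.   ]]
```

View pics/gr.png

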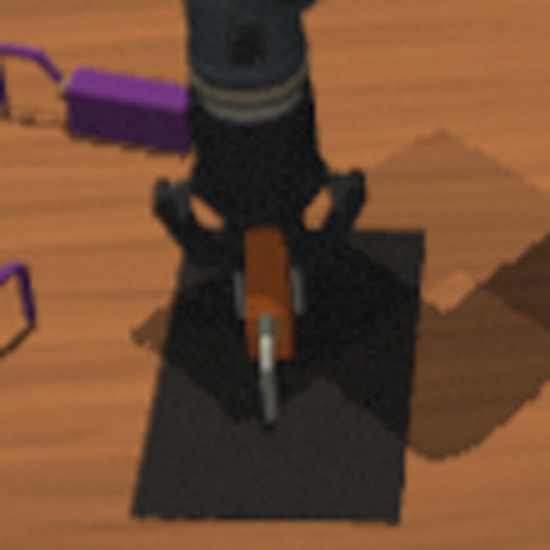

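Gripped: width is 27 mm and both pads are on the handle. Lifting.

Request:
{"api": "play_rows", "payload": {
  "rows": [
    [2.0, 0, -2.5, 0, 0],
    [2.0, 0, -3, 0, 0],
    [2.0, 0, -3, 0, 0],
    [2.0, 0, -3, 0, 0],
    [2.0, 0, -2.5, 0, 0]
  ]
}}

```text
time_s: 6.48
position: [0.4333, -0.3309, 0.1678]
tool_rot: [-1.561, -0.008, -0.023]
force: [0.4, -0.1, -1.7]
gripper_width: 0.0272
```

Run:
```python
from plan import *
plan(.530,.097,.15,-.097,10)
s=cam('scene');crop(s,120,100,150,140,5,'pics/li.png')
```

```text
t 6.47 pos [ 0.4333 -0.3309  0.1678] yaw -0.0099 turn(tool y) 0.0871 down [ 0.0198  0.0095 -0.9998] F [ 0.3974 -0.0741 -1.6506] w 0.0272
dist 0.4390173256017474
[[0.92  0.238 4.286 0.009]
 [0.883 0.237 4.294 0.009]
 [0.846 0.237 4.301 0.009]
 [0.808 0.236 4.309 0.009]
 [0.771 0.235 4.316 0.009]
 [0.733 0.235 4.322 0.009]
 [0.695 0.234 4.328 0.009]
 [0.657 0.233 4.334 0.009]
 [0.62  0.232 4.34  0.009]
 [0.582 0.232 4.345 0.009]]
```

View pics/li.png

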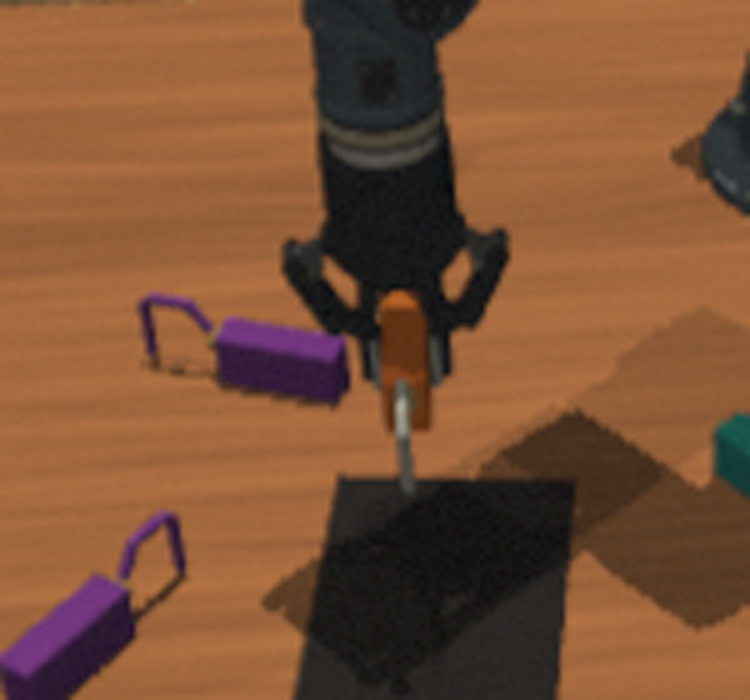

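The hook is up and in the jaws. Moving to short of the ring.

Request:
{"api": "play_rows", "payload": {
  "rows": [
    [2.0, 0.9, 0.1, 4.3, 0.009],
    [2.0, 0.9, 0.1, 4.3, 0.009],
    [2.0, 0.8, 0.1, 4.3, 0.009],
    [2.0, 0.8, 0.1, 4.3, 0.009],
    [2.0, 0.8, 0.1, 4.3, 0.009]
  ]
}}

```text
time_s: 7.15
position: [0.4838, -0.1166, 0.1656]
tool_rot: [-1.567, 0.031, -0.07]
force: [0.5, 0.1, -1.5]
gripper_width: 0.0271
```

Request:
{"api": "play_rows", "payload": {
  "rows": [
    [2.0, 0.7, 0.1, 4.3, 0.009],
    [2.0, 0.7, 0.1, 4.3, 0.009],
    [2.0, 0.7, 0.1, 4.3, 0.009],
    [2.0, 0.6, 0.1, 4.0, 0.009],
    [2.0, 0, 0, 0, 0]
  ]
}}

```text
time_s: 7.78
position: [0.5224, 0.0587, 0.1587]
tool_rot: [-1.564, 0.062, -0.091]
force: [-0.5, 0.1, -1.9]
gripper_width: 0.027
```

Run:
```python
from plan import *
plan(.538,.0962,.12,-.097,5)
```

```text
t 7.78 pos [0.5224 0.0587 0.1587] yaw -0.0972 turn(tool y) -0.0002 down [ 0.0188  0.0045 -0.9998] F [-0.4909  0.0505 -1.9262] w 0.027
dist 0.05607236408329013
[[ 0.223  0.783  0.772 -0.   ]
 [ 0.223  0.783  0.772 -0.   ]
 [ 0.223  0.783  0.772 -0.   ]
 [ 0.223  0.783  0.772 -0.   ]
 [ 0.224  0.783  0.772 -0.   ]]
```

Request:
{"api": "play_rows", "payload": {
  "rows": [
    [2.0, 0.3, 0.9, 0.9, 0],
    [2.0, 0.3, 0.9, 0.9, 0],
    [2.0, 0.3, 0.9, 0.9, 0],
    [2.0, 0.3, 0.9, 0.9, 0],
    [2.0, 0.1, 0.9, 0.3, 0]
  ]
}}

```text
time_s: 8.4
position: [0.5405, 0.0964, 0.1098]
tool_rot: [-1.564, 0.066, -0.092]
force: [-0.2, -0.2, -1.6]
gripper_width: 0.0273
```

Request:
{"api": "play_rows", "payload": {
  "rows": [
    [2.0, 0, 0.5, 0, 0],
    [2.0, 0, 0.5, 0, 0],
    [2.0, 0, 0.5, 0, 0],
    [2.0, 0, 0, 0, 0],
    [2.0, 0, 0, 0, 0]
  ]
}}

```text
time_s: 9.02
position: [0.5404, 0.096, 0.0932]
tool_rot: [-1.565, 0.068, -0.091]
force: [1.1, -0.0, -1.2]
gripper_width: 0.027
```

Run:
```python
from plan import *
plan(.538,.0962,.085,-.097,1)
plan(.538,.0962,.031,-.097,1)
s=cam('scene');t=cam('top');crop(s,290,160,140,110,5,'pics/i1.png');crop(t,110,80,140,100,5,'pics/i1t.png')
```

```text
t 9.03 pos [0.5404 0.096  0.0932] yaw -0.1012 turn(tool y) -0.0042 down [ 0.0153  0.004  -0.9999] F [ 1.1128 -0.0292 -1.2451] w 0.027
dist 0.008487225653010213
[[-0.249  0.811 -0.009 -0.004]]
t 9.03 pos [0.5404 0.096  0.0932] yaw -0.1012 turn(tool y) -0.0042 down [ 0.0153  0.004  -0.9999] F [ 1.1128 -0.0292 -1.2451] w 0.027
dist 0.062195239183711205
[[-0.329  6.211 -0.039 -0.004]]
```

View pics/i1.png

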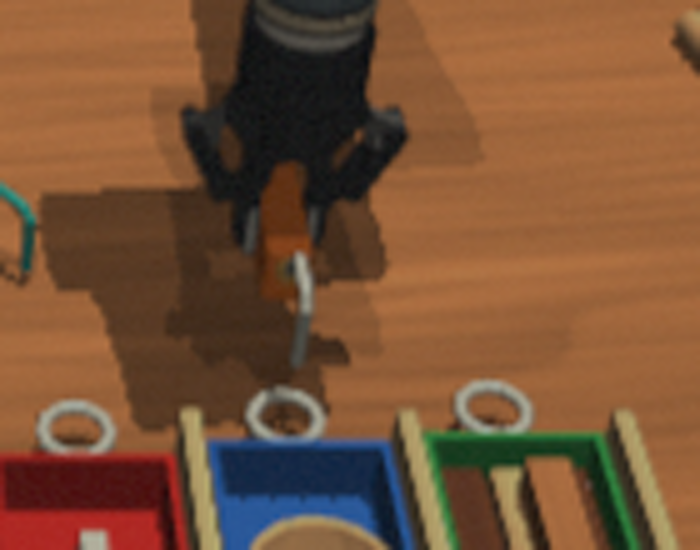

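View pics/i1t.png

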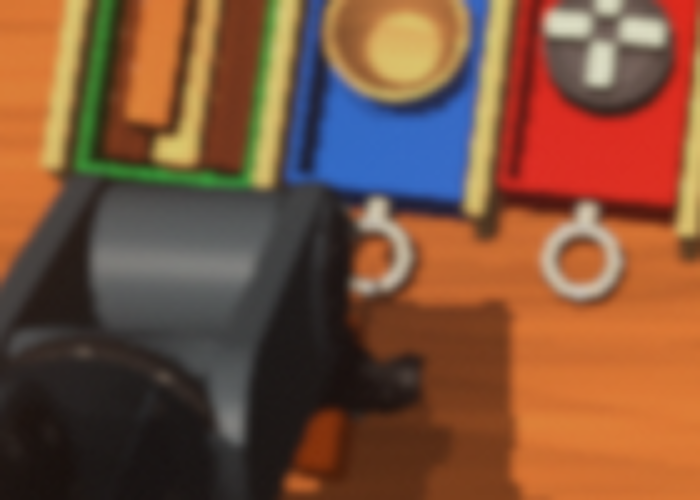

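Run:
```python
from plan import *
s=cam('scene')
for P in((.6399,.0859,.0722),(.6373,.0865,.0722),(.6373,.0865,.026)): print((proj(s,P)[0]-[290,160]+.5)*5-.5)
```

```text
[296.8635 365.949 ]
[296.7845 362.6657]
[286.5065 417.1664]
```

The tip is seen at (298,365) in the crop and predicted at (297,366), so they agree. Lowering it into the ring.

Request:
{"api": "play_rows", "payload": {
  "rows": [
    [2.0, -0.25, 1.0, 0, 0],
    [2.0, 0, 1.3, 0, 0],
    [2.0, 0, 1.3, 0, 0],
    [2.0, 0, 1.0, 0, 0],
    [2.0, 0, 0, 0, 0]
  ]
}}

```text
time_s: 9.8
position: [0.5381, 0.0965, 0.0433]
tool_rot: [-1.565, 0.068, -0.09]
force: [-0.2, 0.4, -1.8]
gripper_width: 0.0272
```

Run:
```python
from plan import *
plan(.538,.0962,.031,-.097,1)
s=cam('scene');crop(s,290,160,140,110,5,'pics/i2.png')
```

```text
t 9.8 pos [0.5381 0.0965 0.0433] yaw -0.1011 turn(tool y) -0.0041 down [ 0.0142  0.004  -0.9999] F [-0.1854  0.3696 -1.7929] w 0.0272
dist 0.012283971807199505
[[-0.021  1.228 -0.041 -0.004]]
```

View pics/i2.png

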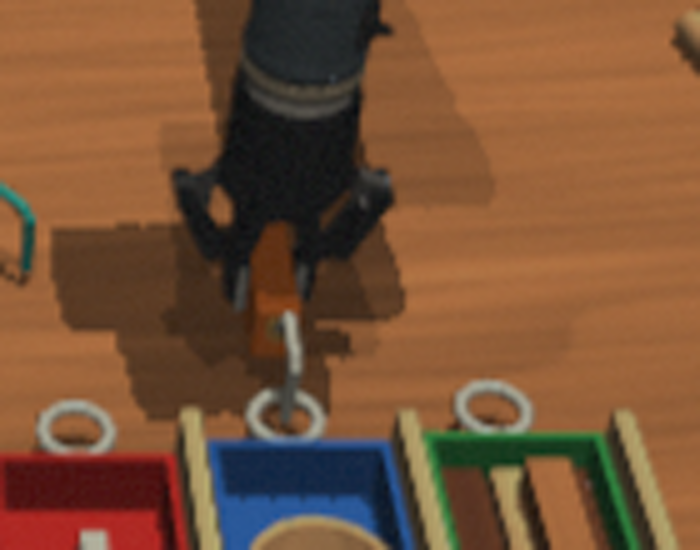

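The picture shows the prong tip at (287,420), at the centre of the blue ring. I'll lower it the rest of the way and begin the pull.

Request:
{"api": "play_rows", "payload": {
  "rows": [
    [2.0, 0, 0.7, 0, -0.004],
    [2.0, 0, 0.7, 0, 0],
    [2.0, 0, 0, 0, 0],
    [2.0, -0.5, 0, 0, 0],
    [2.0, -0.5, 0, 0, 0]
  ]
}}

```text
time_s: 10.48
position: [0.5292, 0.0976, 0.0294]
tool_rot: [-1.565, 0.062, -0.09]
force: [-0.3, -0.2, -0.9]
gripper_width: 0.027
```

Run:
```python
from plan import *
import math
d=np.array([-math.cos(.097),math.sin(.097)])*.092
plan(.538+d[0],.0962+d[1],.031,-.097,8)
```

```text
t 10.47 pos [0.5292 0.0976 0.0294] yaw -0.0969 turn(tool y) 0.0001 down [ 0.0176  0.0039 -0.9998] F [-0.3443 -0.1992 -0.8868] w 0.027
dist 0.08316982215739754
[[-1.039 -0.038 -0.006  0.   ]
 [-1.039 -0.038 -0.006  0.   ]
 [-1.039 -0.038 -0.006  0.   ]
 [-1.039 -0.038 -0.006  0.   ]
 [-1.039 -0.038 -0.006  0.   ]
 [-1.039 -0.038 -0.006  0.   ]
 [-1.039 -0.038 -0.006  0.   ]
 [-1.039 -0.038 -0.006  0.   ]]
```

Request:
{"api": "play_rows", "payload": {
  "rows": [
    [2.0, -0.5, -0.05, 0, 0],
    [2.0, -0.7, -0.03, 0, 0],
    [2.0, -0.8, -0.03, 0, 0],
    [2.0, -0.8, -0.03, 0, 0],
    [2.0, -0.8, -0.03, 0, 0]
  ]
}}

```text
time_s: 11.1
position: [0.4952, 0.1009, 0.0314]
tool_rot: [-1.565, 0.055, -0.097]
force: [2.8, -0.6, -4.2]
gripper_width: 0.0273
```

Run:
```python
from plan import *
plan(.4464,.1051,.031,-.097,1)
s=cam('scene');crop(s,290,160,140,110,5,'pics/i3.png')
```

```text
t 11.1 pos [0.4952 0.1009 0.0314] yaw -0.0971 turn(tool y) -0.0001 down [ 0.0272  0.0035 -0.9996] F [ 2.7554 -0.5805 -4.1667] w 0.0273
dist 0.0490271576574578
[[-4.902 -0.089 -0.06  -0.   ]]
```

View pics/i3.png

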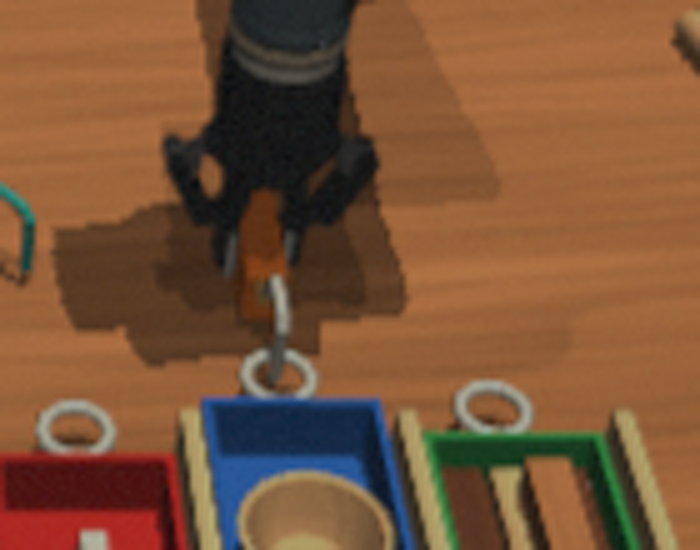

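The tray is following, with its ring now at about (279,375) in the crop. Continuing.

Request:
{"api": "play_rows", "payload": {
  "rows": [
    [2.0, -0.8, -0.02, 0, 0],
    [2.0, -0.8, -0.02, 0, 0],
    [2.0, -0.8, -0.02, 0, 0],
    [2.0, -0.8, -0.02, 0, 0],
    [2.0, -0.7, -0.02, 0, 0]
  ]
}}

```text
time_s: 11.78
position: [0.4535, 0.1051, 0.0317]
tool_rot: [-1.564, 0.055, -0.098]
force: [4.0, -1.2, -1.7]
gripper_width: 0.0273
```

Run:
```python
from plan import *
plan(.4464,.1051,.031,-.097,1)
s=cam('scene');crop(s,290,160,140,110,5,'pics/i4.png')
```

```text
t 11.78 pos [0.4535 0.1051 0.0317] yaw -0.0969 turn(tool y) 0.0001 down [ 0.0276  0.0035 -0.9996] F [ 4.0249 -1.2045 -1.7452] w 0.0273
dist 0.007115707768697915
[[-0.706  0.052 -0.068  0.   ]]
```

View pics/i4.png

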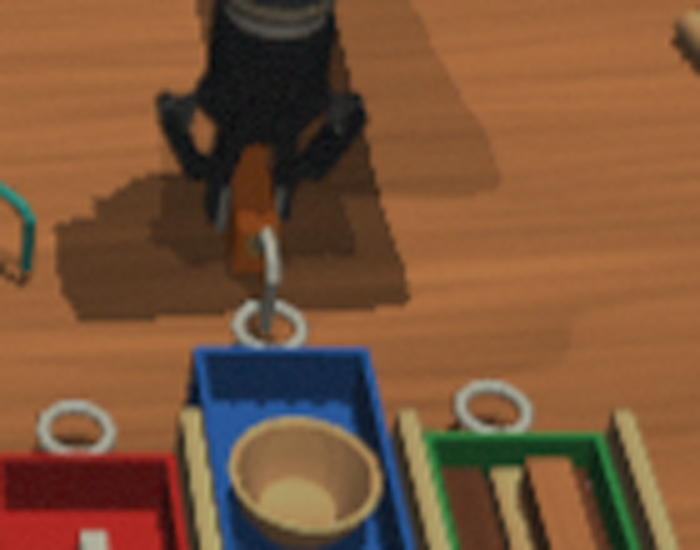

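Run:
```python
from plan import *
s=cam('scene')
f=lambda p:(np.array(p)+.5)/5-.5+[290,160]
a=onz(s,f((287,416)),.026);b=onz(s,f((270,324)),.026);print(a,b,b-a,np.linalg.norm(b-a))
```

```text
[0.6364 0.087  0.026 ] [0.5596 0.0951 0.026 ] [-0.0768  0.0081  0.    ] 0.07719402417484203
```

Moved 77 mm so far. I'll pull slightly more, then back off inside the ring's play.

Request:
{"api": "play_rows", "payload": {
  "rows": [
    [2.0, -0.2, 0, 0, 0],
    [2.0, -0.15, 0, 0, 0],
    [2.0, 0, 0, 0, 0],
    [2.0, 0.5, 0, 0, 0],
    [2.0, 0.5, 0, 0, 0]
  ]
}}

```text
time_s: 12.5
position: [0.4566, 0.1047, 0.0315]
tool_rot: [-1.565, 0.061, -0.091]
force: [-0.2, 0.1, -1.1]
gripper_width: 0.0273
```

Run:
```python
from plan import *
plan(.4464,.1051,.031,-.097,1)
s=cam('scene');crop(s,290,160,140,110,5,'pics/i5.png')
```

```text
t 12.5 pos [0.4566 0.1047 0.0315] yaw -0.0967 turn(tool y) 0.0003 down [ 0.0191  0.0038 -0.9998] F [-0.1988  0.1395 -1.1024] w 0.0273
dist 0.010198082596550999
[[-1.018  0.029 -0.056  0.   ]]
```

View pics/i5.png

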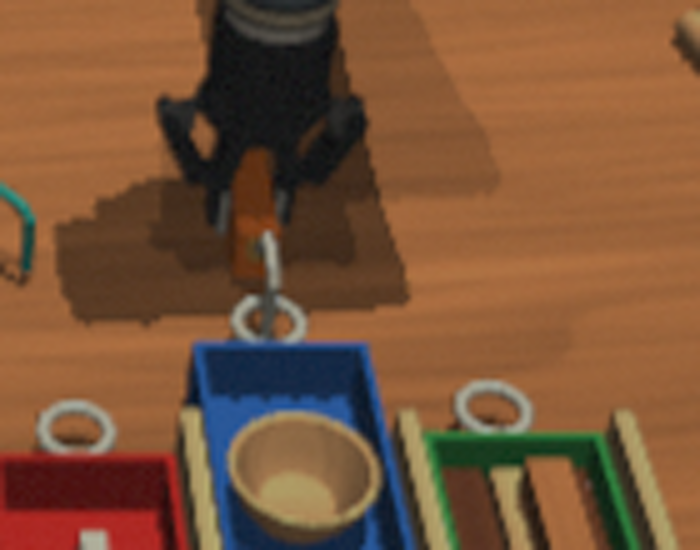

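The ring centre is now at (269,320), so the tray is about 80 mm out, and the prong has no horizontal load. Lifting straight up.

Request:
{"api": "play_rows", "payload": {
  "rows": [
    [2.0, 0.05, -1.5, 0, 0],
    [2.0, 0.05, -2.0, 0, 0],
    [2.0, 0, -2.5, 0, 0],
    [2.0, 0, -3, 0, 0],
    [2.0, 0, -3, 0, 0]
  ]
}}

```text
time_s: 13.18
position: [0.4522, 0.1039, 0.1519]
tool_rot: [-1.565, 0.071, -0.081]
force: [0.6, 0.4, -1.6]
gripper_width: 0.0278
```

Run:
```python
from plan import *
plan(.44,-.333,.16,-.0098,10)
s=cam('scene');crop(s,250,140,190,150,4,'pics/i6.png')
```

```text
t 13.18 pos [0.4522 0.1039 0.1519] yaw -0.0972 turn(tool y) -0.0874 down [ 0.0066  0.004  -1.    ] F [ 0.5555  0.3775 -1.5695] w 0.0278
dist 0.4371817860716353
[[ 0.304 -0.099 -4.36  -0.009]
 [ 0.266 -0.1   -4.363 -0.009]
 [ 0.227 -0.1   -4.365 -0.009]
 [ 0.189 -0.1   -4.367 -0.009]
 [ 0.151 -0.1   -4.368 -0.009]
 [ 0.113 -0.101 -4.369 -0.009]
 [ 0.075 -0.101 -4.37  -0.009]
 [ 0.036 -0.101 -4.37  -0.009]
 [-0.002 -0.101 -4.371 -0.009]
 [-0.04  -0.102 -4.37  -0.009]]
```

View pics/i6.png

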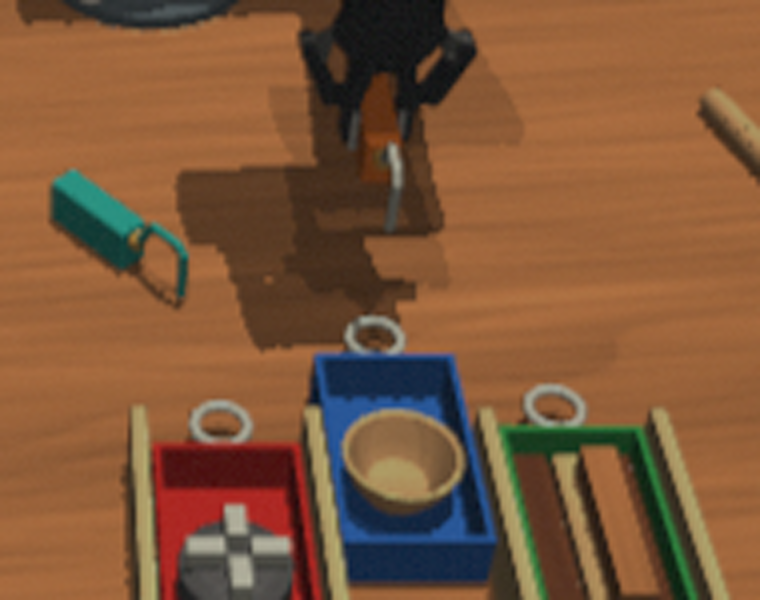

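Run:
```python
from meas import *
s=cam('scene')
for e in ringholes(s,(285,210,125,50)): print(e, onz(s,e[0],.026))
```

```text
(array([304.79740334, 245.5542984 ]), array([ 6.67951918, 10.50678635])) [ 0.63511981 -0.03974146  0.026     ]
(array([343.39268112, 224.17948914]), array([6.09691048, 9.53242397])) [0.55863288 0.09472493 0.026     ]
(array([388.3508606 , 241.50050163]), array([ 6.31823492, 10.83399391])) [0.64324238 0.21138291 0.026     ]
```

The tray is out by 79.6 mm and the bystanders have not moved. Carrying the hook back.

Request:
{"api": "play_rows", "payload": {
  "rows": [
    [2.0, 0.3, -0.2, -4.4, -0.009],
    [2.0, 0.3, -0.2, -4.4, -0.009],
    [2.0, 0.2, -0.2, -4.4, -0.009],
    [2.0, 0.2, -0.2, -4.4, -0.009],
    [2.0, 0.2, -0.2, -4.4, -0.009]
  ]
}}

```text
time_s: 13.9
position: [0.4458, -0.1182, 0.1586]
tool_rot: [-1.563, 0.029, -0.038]
force: [0.6, -0.0, -0.8]
gripper_width: 0.0271
```

Request:
{"api": "play_rows", "payload": {
  "rows": [
    [2.0, 0.1, 0, -4.4, -0.009],
    [2.0, 0.1, 0, -4.4, -0.009],
    [2.0, 0, 0, -4.4, -0.009],
    [2.0, 0, 0, -4.4, -0.009],
    [2.0, 0, 0, 0, 0]
  ]
}}

```text
time_s: 14.52
position: [0.4386, -0.3012, 0.1503]
tool_rot: [-1.556, 0.01, -0.007]
force: [-0.1, -0.3, -1.9]
gripper_width: 0.0274
```

Run:
```python
from plan import *
plan(.4393,-.333,.10,-.0098,4)
```

```text
t 14.53 pos [ 0.4386 -0.3012  0.1503] yaw -0.0108 turn(tool y) -0.001 down [-0.002   0.0144 -0.9999] F [-0.1306 -0.3119 -1.8583] w 0.0274
dist 0.059524254902184576
[[ 0.029  1.245 -0.814 -0.   ]
 [ 0.029  1.245 -0.814 -0.   ]
 [ 0.029  1.245 -0.814 -0.   ]
 [ 0.028  1.245 -0.814 -0.   ]]
```

Request:
{"api": "play_rows", "payload": {
  "rows": [
    [2.0, 0, 1.5, -1.1, 0],
    [2.0, 0, 1.5, -1.1, 0],
    [2.0, 0, 1.5, -1.0, 0],
    [2.0, 0, 1.5, -0.3, 0],
    [2.0, 0, 0, 0, 0]
  ]
}}

```text
time_s: 15.15
position: [0.4359, -0.3325, 0.0819]
tool_rot: [-1.549, 0.013, -0.0]
force: [-0.3, 0.1, -1.2]
gripper_width: 0.0273
```

Run:
```python
from plan import *
plan(.4393,-.333,.03,-.0098,5)
```

```text
t 15.15 pos [ 0.4359 -0.3325  0.0819] yaw -0.0087 turn(tool y) 0.0011 down [-0.0085  0.0222 -0.9997] F [-0.2776  0.1126 -1.1727] w 0.0273
dist 0.05201210750424729
[[ 0.078  1.037 -0.033  0.   ]
 [ 0.078  1.037 -0.033  0.   ]
 [ 0.078  1.037 -0.033  0.   ]
 [ 0.078  1.037 -0.033  0.   ]
 [ 0.078  1.037 -0.033  0.   ]]
```

Request:
{"api": "play_rows", "payload": {
  "rows": [
    [2.0, 0.1, 1.0, 0, 0],
    [2.0, 0.1, 1.0, 0, 0],
    [2.0, 0.1, 1.0, 0, 0],
    [2.0, 0.1, 0.8, 0, 0],
    [2.0, 0, 0.4, 0, 0]
  ]
}}

```text
time_s: 15.78
position: [0.4406, -0.3311, 0.038]
tool_rot: [-1.55, 0.011, -0.0]
force: [-0.9, 0.6, -1.4]
gripper_width: 0.027
```

Run:
```python
from plan import *
plan(.4393,-.333,.03,-.0098,1)
s=cam('scene');crop(s,150,150,110,110,5,'pics/p1.png')
```

```text
t 15.78 pos [ 0.4406 -0.3311  0.038 ] yaw -0.0074 turn(tool y) 0.0024 down [-0.0072  0.0209 -0.9998] F [-0.8666  0.5642 -1.4319] w 0.027
dist 0.00834076954725141
[[-0.124  0.797 -0.211  0.002]]
```

View pics/p1.png

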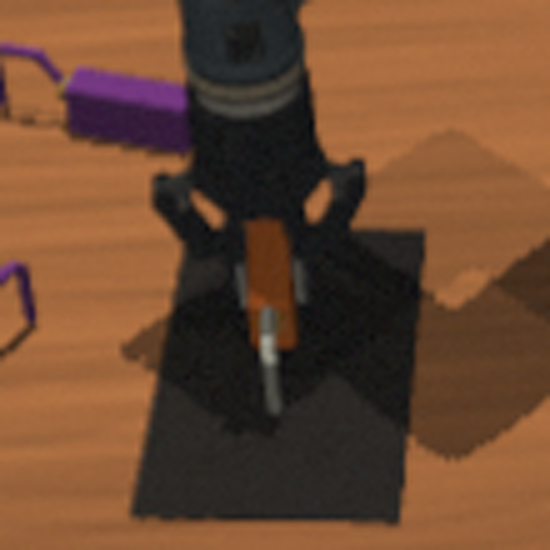

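Request:
{"api": "play_rows", "payload": {
  "rows": [
    [2.0, -0.1, 0.3, -0.2, 0.002],
    [2.0, -0.05, 0.3, -0.05, 0],
    [2.0, 0, 0.2, 0, 0],
    [2.0, 0, 0.1, 0, 0],
    [2.0, 0, 0, 0, 0]
  ]
}}

```text
time_s: 16.45
position: [0.4389, -0.3339, 0.0296]
tool_rot: [-1.551, 0.013, -0.003]
force: [-1.1, 0.3, -1.1]
gripper_width: 0.0273
```

Run:
```python
from plan import *
plan(.4393,-.333,.029,-.0098,1)
```

```text
t 16.45 pos [ 0.4389 -0.3339  0.0296] yaw -0.0098 turn(tool y) -0.0 down [-0.0064  0.0201 -0.9998] F [-1.1084  0.2649 -1.1225] w 0.0273
dist 0.0011253416781557039
[[ 0.037  0.057  0.09  -0.   ]]
```

Request:
{"api": "play_rows", "payload": {
  "rows": [
    [2.0, 0.05, 0.1, 0.1, 0],
    [2.0, 0, 0.1, 0, 0],
    [2.0, 0, 0, 0, 0],
    [2.0, 0, 0, 0, 0],
    [2.0, 0, 0, 0, 0]
  ]
}}

```text
time_s: 17.08
position: [0.4395, -0.3336, 0.0294]
tool_rot: [-1.553, 0.012, -0.003]
force: [-0.8, 0.6, 1.7]
gripper_width: 0.0273
```

Contact: vertical force rose from about -1.1 to +1.7 N. Opening.

Request:
{"api": "play_rows", "payload": {
  "rows": [
    [3.2, 0, 0, 0, 0],
    [3.5, 0, 0, 0, 0],
    [4.0, 0, 0, 0, 0],
    [6.0, 0, 0, 0, 0],
    [8.0, 0, 0, 0, 0]
  ]
}}

```text
time_s: 17.7
position: [0.44, -0.3338, 0.029]
tool_rot: [-1.553, 0.011, -0.004]
force: [0.3, -0.1, 1.0]
gripper_width: 0.0744
```

Request:
{"api": "play_rows", "payload": {
  "rows": [
    [8.5, 0, 0, 0, 0],
    [8.5, 0, 0, 0, 0],
    [8.5, 0, 0, 0, 0],
    [8.5, 0, -0.5, 0, 0],
    [8.5, 0, -1.0, 0, 0]
  ]
}}

```text
time_s: 18.32
position: [0.4397, -0.3337, 0.0441]
tool_rot: [-1.552, 0.012, -0.003]
force: [-0.3, -1.0, 0.7]
gripper_width: 0.0851
```

Run:
```python
from plan import *
plan(.4393,-.333,.13,-.0098,5)
s=cam('scene');crop(s,150,150,110,110,5,'pics/p2.png')
```

```text
t 18.32 pos [ 0.4397 -0.3337  0.0441] yaw -0.0096 turn(tool y) 0.0002 down [-0.006   0.0187 -0.9998] F [-0.2659 -1.0458  0.6613] w 0.0851
dist 0.08589329458858554
[[-0.018 -1.717  0.046  0.   ]
 [-0.018 -1.717  0.046  0.   ]
 [-0.018 -1.717  0.046  0.   ]
 [-0.018 -1.717  0.046  0.   ]
 [-0.018 -1.717  0.046  0.   ]]
```

View pics/p2.png

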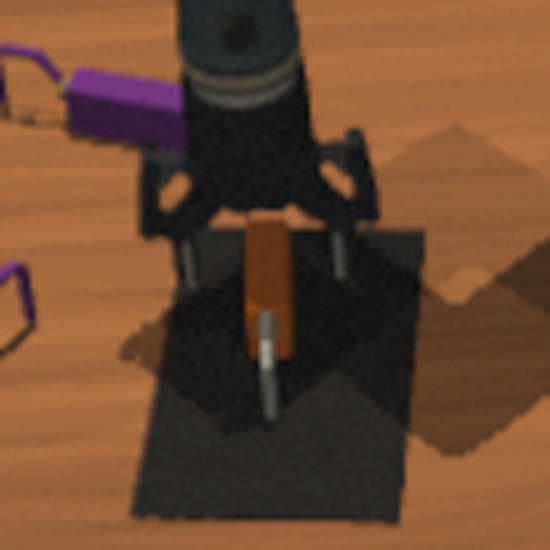

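The hook stands upright on the mat at the same pixels as at the start (tip at about (270,418)), and the fingers are clear of it. Retreating upward and to the side.

Request:
{"api": "play_rows", "payload": {
  "rows": [
    [8.5, 0, -2.0, 0, 0],
    [8.5, 0, -3.0, 0, 0],
    [8.5, 0, -4.0, 0, 0],
    [8.5, 0, -4.0, 0, 0],
    [8.5, 0, -3.0, 0, 0]
  ]
}}

```text
time_s: 19.0
position: [0.4401, -0.3362, 0.2106]
tool_rot: [-1.552, 0.012, -0.003]
force: [-0.1, -0.5, 0.1]
gripper_width: 0.0851
```

Request:
{"api": "play_rows", "payload": {
  "rows": [
    [8.5, 0, 0, 4.0, 0],
    [8.5, 0, 0, 5.0, 0],
    [8.5, 0, 0, 5.0, 0],
    [8.5, 0, 0, 4.0, 0],
    [8.5, 0, 0, 0, 0]
  ]
}}

```text
time_s: 19.62
position: [0.4434, -0.1541, 0.2194]
tool_rot: [-1.562, 0.005, -0.013]
force: [-0.0, -0.5, 0.1]
gripper_width: 0.0847
```

Run:
```python
from meas import *
o=r.get_obs();print(o['time_s'],o['position'],np.abs(o['dq']).max())
s=cam('scene');t=cam('top')
cv2.imwrite('pics/f_s.png',s['im']);crop(t,100,20,280,220,2.8,'pics/f_t.png')
for e in ringholes(s,(285,210,125,50)): print(e[0], onz(s,e[0],.026))
a=np.load('s.npy');crop(s,190,186,26,50,11,'pics/fa.png')
b=cv2.resize(a[186:236,190:216],None,fx=11,fy=11,interpolation=cv2.INTER_CUBIC)
cv2.imwrite('pics/fc.png',np.hstack([b,cv2.imread('pics/fa.png')]))
```

```text
19.625 [ 0.44339182 -0.15412499  0.21935461] 0.035688258772387994
[304.7874527  245.57493973] [ 0.63519804 -0.03978504  0.026     ]
[343.39958572 224.08058071] [0.55821044 0.094848   0.026     ]
[388.3508606  241.50050163] [0.64324238 0.21138291 0.026     ]
```

View pics/fc.png

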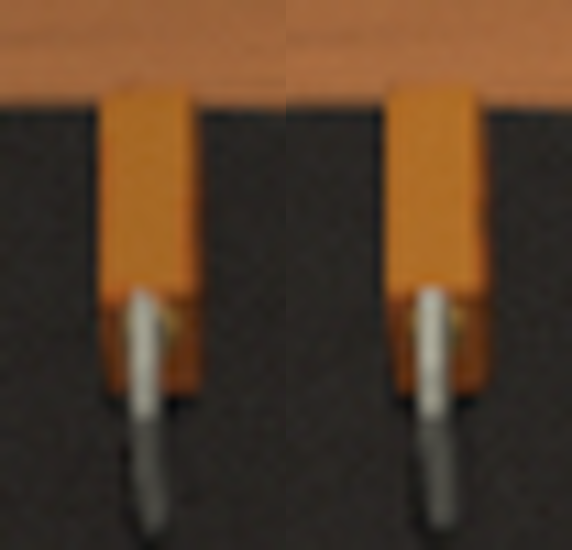

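View pics/f_t.png

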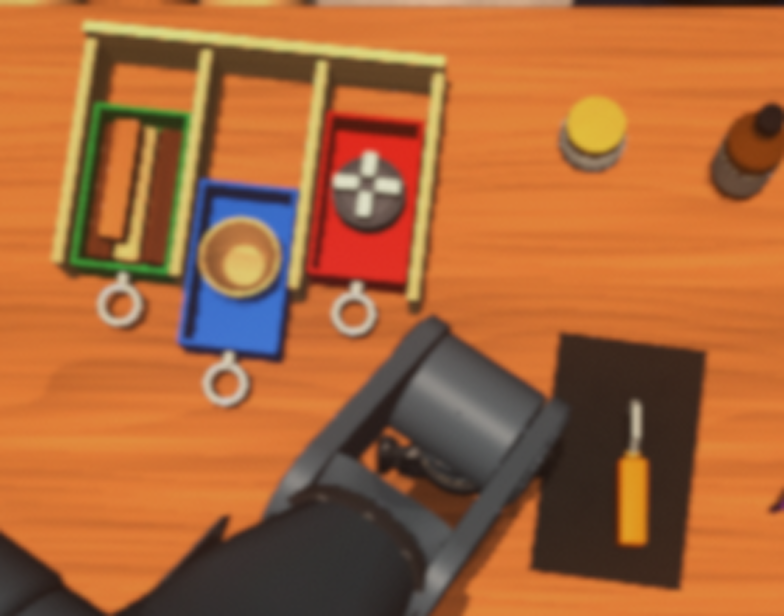

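The before and after crops show the hook standing flat where it started. The top view shows the blue tray pulled straight out, with the red and green trays in place. Handing in.

```bash
python3 -c "
from plant import r
r.job_done()"
```

```text
the job is handed in; nothing more can be done
```

The blue tray is about 8 cm out of its lane, and the hook is standing back on its mat, let go. I handed the job in at about 20 s of the 48 s allowed.

- **Tray:** I gripped the hook across its handle and lowered the prong into the blue tray's ring. I then pulled along the lane, which lies about 0.097 rad off the world x axis. The ring's centre moved 79.6 mm in the scene camera after unhooking, and 80.0 mm at the last check. The difference is within picture noise.
- **Bystanders:** The green ring shows the same pixels as before. I could not detect the red ring in the first scene picture. It matches its first top-view position within about 2 mm, was unchanged over the last two checks, and the pictures show no sign of movement. The gripper stayed off all the trays.
- **Hook:** Before and after crops show it upright within about a pixel (2–3 mm) of where it was.
- **Forces:** Wrist readings at the end of each move stayed near 5 N or below.

The tool had drifted about 2° in tilt by the time I set the hook down. I lowered it until it touched, at about 3 N, and it settled flat when released.

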